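# Pin the sled's mitre fence at 45 degrees

## Task

Set the crosscut sled up for 45-degree mitres: swing its fence round to the last hole of the index plate and lock it there with the long pin, through the fence and into the plate, fully home with its shoulder down on the fence. The plate has been shifted a little, so feel for its hole with the pin. Leave the short pin and everything else on the bench and sled where it lies.

Things in the scene. Friction and masses are not known exactly. Their poses are not given: they have to be found in the camera images.
- sled: crosscut sled: fixed plywood board 340 x 440 x 12 mm, a 50 mm high rail on its far (+x) edge. Origin: centre of the board's underside, on the bench; x away from the robot, y along the rail, z up. On it lies an aluminium index plate 230 x 52 x 10 mm (top 22 mm above the bench) with four 11.5 mm through holes, 240 mm from the fence's pivot, at fence angles of nominally 0, 0.393, 0.524, 0.785 rad
- last_hole (a point): on the sled: nominal centre of the index plate's last (45-degree) hole, at the plate's top, 22 mm above the bench; axes as the sled's. The plate is screwed down through slots and was shifted when the sled was trued, so the true hole lies up to 6 mm (0.025 rad about the pivot) either way along the arc from here. The board is cut away under it: nothing below stops the pin
- fence (a joint): fence angle about its pivot, rad: 0 = fence along the sled's +y, growing as its free end swings to the sled's +x; 0 to 1.05, no stop near 0.785. It stays where left and takes about 1.5 N at the free end to move. Aluminium bar 50 mm wide, reaching 275 mm from the pivot, 22.5 to 42.5 mm above the bench; a wood face 15 mm thick on its +x side, 10 to 180 mm from the pivot, top at 67.5 mm
- pivot (a point): the fence's vertical pivot axis, at (-90, -150) mm in the sled's frame, here 42.5 mm above the bench; axes as the sled's. A black star knob 38 mm wide and 24 mm high sits on it
- fence_hole (a point): centre, at the fence's top (42.5 mm above the bench), of the 11.5 mm vertical hole through the fence, 240 mm from the pivot; turns with the fence: y along the fence away from the pivot, x square to it, the way the free end moves as the angle grows, z up
- fence_push (a point): point on the fence's near (-x) side, 195 mm from the pivot, halfway up its 20 mm thickness (32.5 mm above the bench): a good place to push it round; axes as fence_hole's
- long_pin: long steel pin, 82 mm, 0.08 to 0.15 kg: round shank 10 mm thick, 36 mm long, its last 2.5 mm tapering to 8 mm, and a square grip 16 x 16 x 46 mm. Origin on its axis at the shoulder, where grip and shank meet; x along the shank to the tip. Starts lying flat on the bench, axis 8 mm up. Seated, x points down and the shoulder rests on the fence's top
- short_pin: like the long pin, but its shank is only 16 mm long (62 mm overall): too short to reach the index plate. Same origin and axes; it lies beside the long one, either side
- offcut: wooden offcut 75 x 55 x 19 mm lying on the sled's board, clear of the fence's swing; origin centre of underside
- tape: tape measure, 68 x 40 x 62 mm high, standing on the bench; origin centre of underside
- square: combination square, 200 mm steel blade along its x, lying on the bench; origin under the stock
- glue: white glue bottle, 60 mm wide, 190 mm high, standing on the bench; origin centre of underside
- mug: white mug, 82 mm wide, 95 mm high, standing on the bench; origin centre of underside
- screwdriver: screwdriver with a red handle, lying on the bench; origin under its middle
- brush: bench brush, lying on the bench to the right of the sled; origin under its middle
There are look-alikes about, which are no part of the job. What is shaped like the long_pin but red is not meant.

How it is judged:
By the outcome, as a careful person would: the job done as asked, in the order asked, and still so for the second after the job is handed in, with the robot touching nothing.
It also fails if it takes over 72 s, if anything falls off the work surface, if the arm or the gripper's body presses on something with over 40 N, if the wrist force passes 120 N, or if a joint passes its speed limit or range.

## Robot

A 6-joint arm with a two-finger parallel gripper is mounted at the origin on the work surface. World frame = base frame: x ahead of the robot, y to its left, z up, the work surface at z = 0. Lengths are in m, angles in rad, forces in N, time in s.
With the tool pointing down it reaches from about 0.325 to 0.875 m from the base axis. Payload 4.4 kg.
Tool frame: the origin (TCP) lies at the very end of the fingers, on their centre line; the grasp point (between the pads) lies 19 mm behind it; z points along the fingers, y is the line along which they close (so a half turn about z gives the same grasp; the last joint's range is limited). The gripper opens to 85 mm and grips with 20 to 120 N. Pads are 22 mm wide; open, the fingers measure 114 mm over their backs; the gripper's body (76 mm by 85 mm) begins 54 mm behind the grasp point. The pads swing forward as they close: fully open they stand 13 mm farther back than shut.
Start: joints at [1.135, 0.207, 1.542, -0, 1.393, -0.15], TCP at [0.162, 0.552, 0.231] pointing down, gripper open.
Joint ranges: [-2.73, 2.73], [-0.86, 2.22], [0.23, 2.46], [-1.11, 4.25], [0.08, 2.63], [-2.82, 2.82]. Speed limits (rad/s): [2.79, 2.79, 3.14, 3.14, 3.14, 3.14].

## Interface

Orientations are given as a rotation vector (axis times angle).
In Python, from workcell import get_obs, imaging, job, spotter gives the robot as it stands.
- The arm moves only by the tool apply_moves, never from a script. Its argument "moves" is a list of rows, each a list of 3 entries, a list of its own where there are three numbers: the finger opening in m, from 0 to 0.0854, then the shift along the tool's x, y, z in m, then the turn, a rotation vector about the tool's x, y, z in rad. In form: [[jaw, [tx, ty, tz], [ax, ay, az]], ...]. A call has 1 to 12 rows; each row is the pose to reach, as a shift and turn from the pose commanded when the call began, along the tool's axes at that moment; what a row does not reach only later rows make up. A row lasts 1/8 s, in which the tool goes at most 62.5 mm and 10.7 degrees, less where a joint would pass 70% of its speed; a pose out of reach is approached as far as the arm can. A call with a gripper value outside its range is refused whole. The fingers move at their own pace and stop on an object; "force" is the grip in N (left out, the last holds). Time passes only in rows, so rows that repeat a pose let the fingers close. It gives the time, the measured TCP pose, the force, the opening and the grip force at its end, in the units of the state.
- get_obs(): the state, without advancing time (a new reading comes with each control period).
- imaging.capture(name): name is "scene" or "top" or "wrist"; returns (picture, depth): 480x640x3 uint8, red, green, blue; 480x640 float32, m along the optical axis (not along the pixel's ray), 0 where there is no reading.
- imaging.camera_info(name): a dict with "mtx" (3x3 intrinsics, pixels), "extrinsics" (4x4, takes a point from camera to world coordinates); the wrist camera has in their place "mount" (4x4, takes a point from camera to tool coordinates, whose origin is the TCP and whose axes are the flange's). Camera axes: x right, y down, z forward; pixel columns grow to the right and rows downward; lengths in m; the calibration is good to about 2 mm. A picture is of the moment at which its call begins: read the wrist's pose just before it. camera_info takes no time and is no camera call.
- job.hand_in(): hands the job in; it is judged then, once.
Trained networks look in the newest picture that a camera, given by its name, has taken for a name from the list of things; names that differ only in an ending like _2 or _b are one class to them, and where a whole thing is asked for, a point or a joint stands for the part that bears it (a point fixed in the world has none). Each returns a list of dicts, best first, with "conf" (0 to 1); they miss things now and then, are a little off and sometimes report something else, mostly with a low value. They report only what shows in the picture. A call takes as long as a camera call. They do not tell look-alikes from the thing itself.
- spotter.spot_in(label, camera): "at" ([row, column] in pixels, amid what is visible of it).
- spotter.trace(label, camera): "region" (480x640 bool, what is visible of it) and "at" ([row, column] in pixels, amid what is visible of it).
The state is a dict: "t": time; "joint_pos": joint angles; "qvel": joint speeds; "effort": joint torques, N m; "tool_pos": TCP position; "ee_rot": TCP orientation; "force": force on the tool from outside, world axes, zero at the start; "wrist_torque": the same for the moment, N m; "grip_width": finger opening in m; "grasp_force": force on a finger pad.
Only numpy, scipy, OpenCV 4.12 (cv2) and the standard library are available. Lean on these libraries where they do the work, as an engineer would, in place of code of your own. Each camera call takes 0.05 s, during which the arm holds its last target. There are 200 camera calls.

## Working session

There is one attempt and no reset: what is moved stays moved. The work goes in short steps, Python scripts to look and compute and a tool call to move; the robot and the scene stay as the last step left them, time stands still between calls to the robot, and variables do not carry over. Pictures are saved under pics/ and viewed, at most 10 in all, crops included, and the job is handed in when it is done.

Besides the shell and the picture viewer there is one more tool, called in YAML: its name, and indented under it one key for each argument. apply_moves: Moves the arm, as the interface text tells. Its arguments: {"type":"object","properties":{"moves":{"type":"array","items":{"type":"array"}},"force":{"type":"number"}},"required":["moves"]}

```bash
mkdir -p pics; cat > h.py <<'E'
import numpy as np, cv2
from scipy.spatial.transform import Rotation as R
from workcell import get_obs, imaging, job, spotter
def cam(n,o=None):
    i=imaging.camera_info(n); K=np.array(i["mtx"])
    if "extrinsics" in i: return K,np.array(i["extrinsics"])
    o=o or get_obs(); T=np.eye(4); T[:3,:3]=R.from_rotvec(o["ee_rot"]).as_matrix(); T[:3,3]=o["tool_pos"]
    return K,T@np.array(i["mount"])
def ray(K,E,rc,z):
    "pixels (row,col) to world at height z"
    rc=np.atleast_2d(rc).astype(float)
    d=np.c_[(rc[:,1]-K[0,2])/K[0,0],(rc[:,0]-K[1,2])/K[1,1],np.ones(len(rc))]@E[:3,:3].T
    return E[:3,3]+d*((z-E[2,3])/d[:,2])[:,None]
def proj(K,E,P):
    p=(np.atleast_2d(P)-E[:3,3])@E[:3,:3]; q=p@K.T; return (q[:,:2]/q[:,2:])[:,::-1]
def save(n,im): cv2.imwrite("pics/"+n,im[:,:,::-1])
E
python3 - <<'E'
from h import *
o=get_obs();print(o["t"],o["tool_pos"],o["ee_rot"],o["grip_width"])
for n in ["top","scene"]:
    im,d=imaging.capture(n);save(n+".png",im);np.savez(n,im=im,d=d)
    K,E=cam(n);print(n,K.tolist(),E.round(3).tolist())
    for l in ["long_pin","short_pin","sled","fence","pivot","fence_hole","last_hole","fence_push","offcut"]:
        print(l,[(np.round(x["at"]).tolist(),round(x["conf"],2)) for x in spotter.spot_in(l,n)][:5])
E
```

```text
0.0 [0.16124017 0.5511163  0.23008319] [-0.44576684 -3.10910724  0.00351154] 0.08560931084584718
top [[476.75923357568263, 0.0, 316.3597628565971], [0.0, 476.75923357568263, 239.98094379462117], [0.0, 0.0, 1.0]] [[-0.025, -0.998, 0.063, 0.422], [-1.0, 0.026, 0.012, -0.022], [-0.013, -0.063, -0.998, 1.319], [0.0, 0.0, 0.0, 1.0]]
long_pin [([317.0, 187.0], 0.7), ([300.0, 224.0], 0.68), ([233.0, 191.0], 0.56), ([255.0, 231.0], 0.53), ([251.0, 368.0], 0.42)]
short_pin [([267.0, 183.0], 0.44)]
sled [([226.0, 358.0], 0.9)]
fence [([254.0, 365.0], 0.61)]
pivot []
fence_hole [([251.0, 367.0], 0.91), ([291.0, 143.0], 0.63), ([226.0, 503.0], 0.18)]
last_hole [([228.0, 357.0], 0.88)]
fence_push [([250.0, 367.0], 0.96), ([251.0, 231.0], 0.59)]
offcut [([195.0, 285.0], 0.88), ([228.0, 356.0], 0.41), ([293.0, 144.0], 0.32)]
scene [[539.3285937273754, 0.0, 309.80409627772207], [0.0, 539.3285937273754, 248.141455113594], [0.0, 0.0, 1.0]] [[-0.71, 0.495, -0.5, 1.109], [0.704, 0.508, -0.496, 0.625], [0.009, -0.704, -0.71, 0.938], [0.0, 0.0, 0.0, 1.0]]
long_pin [([300.0, 479.0], 0.73), ([356.0, 407.0], 0.53), ([310.0, 386.0], 0.52)]
short_pin [([339.0, 445.0], 0.7), ([431.0, 426.0], 0.46)]
sled [([250.0, 263.0], 0.73)]
fence [([224.0, 277.0], 0.56)]
pivot [([253.0, 261.0], 0.79)]
fence_hole [([225.0, 272.0], 0.68)]
last_hole [([247.0, 263.0], 0.96)]
fence_push [([223.0, 273.0], 0.62)]
offcut [([304.0, 290.0], 0.81), ([358.0, 508.0], 0.19)]
```

View pics/top.png

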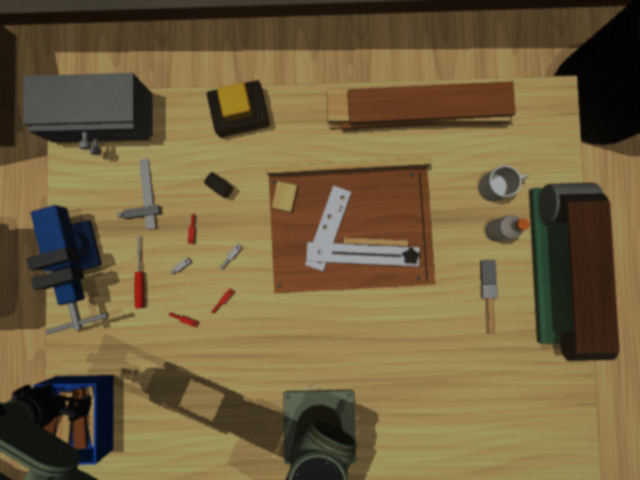

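View pics/scene.png

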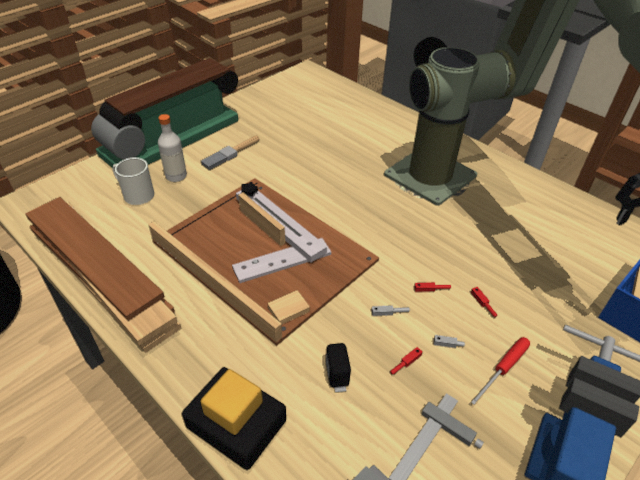

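The pictures show these pin candidates in the top view:
- Steel: (257,231), which looks longer, and (266,181), which looks shorter.
- Red, not wanted: (300,224), (319,184) and (229,192).

The sled spans columns 270–434. The fence runs from the knob at (256,411) to its free end at about (253,310), and the plate holes lie around (190–225, 345–330). I'll check the pin choice in a close crop and measure the geometry.

```bash
python3 - <<'E'
from h import *
t=np.load("top.npz");s=np.load("scene.npz");im=t["im"]
a=cv2.resize(im[235:290,165:255],(720,440),interpolation=cv2.INTER_CUBIC)[:290]
b=cv2.resize(s["im"][295:355,365:475],(550,300),interpolation=cv2.INTER_CUBIC)
c=np.zeros((590,720,3),np.uint8);c[:290]=a[:290];c[290:,:550]=b;save("pins.png",c)
K,E=cam("top");Ks,Es=cam("scene")
hsv=cv2.cvtColor(im,cv2.COLOR_RGB2HSV)
def axis(im,r0,r1,c0,c1,K,E):
    w=cv2.cvtColor(im[r0:r1,c0:c1],cv2.COLOR_RGB2HSV)
    m=(w[...,1]<70).astype(np.uint8);n,l,st,ce=cv2.connectedComponentsWithStats(m)
    k=1+np.argmax(st[1:,4]);p=np.argwhere(l==k)+[r0,c0]
    P=ray(K,E,p,0.010)[:,:2];u,sv,v=np.linalg.svd(P-P.mean(0),full_matrices=False);q=(P-P.mean(0))@v[0]
    wid=[ (lambda w:round(float(np.ptp(w))*1e3) if len(w) else 0)(((P-P.mean(0))@v[1])[(q>x)&(q<=x+.012)]) for x in np.arange(q.min(),q.max(),.012)]
    print(len(p),"ends",(P.mean(0)+q.min()*v[0]).round(4),(P.mean(0)+q.max()*v[0]).round(4),"len",np.ptp(q).round(4),"widths",wid)
for w in [(238,275,215,250),(252,282,166,196)]: axis(im,*w,K,E)
for w in [(297,322,365,415),(328,352,428,470)]: axis(s["im"],*w,Ks,Es)
print("knob",ray(K,E,[256,411],.0665).round(4),"board corners",ray(K,E,[[292,275],[283,434]],.012).round(3),ray(K,E,[[175,269],[168,430]],.05).round(3))
# sled/plate/fence crop upscaled
save("sled.png",cv2.resize(im[160:300,262:442],(800,622),interpolation=cv2.INTER_CUBIC)[:600])
E
```

```text
158 ends [0.497  0.2068] [0.4357 0.2588] len 0.0804 widths [18, 18, 18, 18, 9, 10, 8]
134 ends [0.4622 0.3461] [0.4256 0.3966] len 0.0623 widths [18, 18, 18, 17, 9, 4]
286 ends [0.4309 0.2603] [0.4947 0.2064] len 0.0835 widths [12, 11, 14, 25, 28, 25, 25]
277 ends [0.4592 0.347 ] [0.4219 0.3962] len 0.0618 widths [26, 27, 27, 26, 11, 8]
knob [[ 0.4532 -0.2536  0.0665]] board corners [[ 0.366  0.11   0.012]
 [ 0.379 -0.323  0.012]] [[ 0.681  0.117  0.05 ]
 [ 0.688 -0.316  0.05 ]]
```

View pics/pins.png

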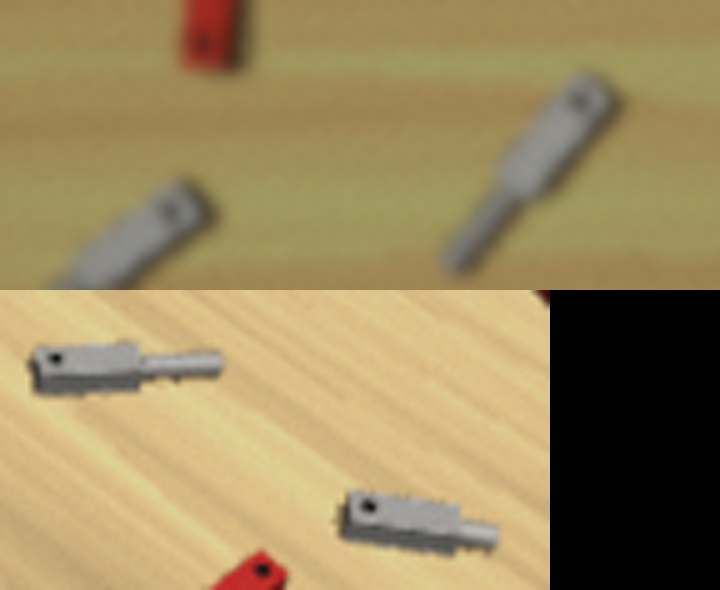

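View pics/sled.png

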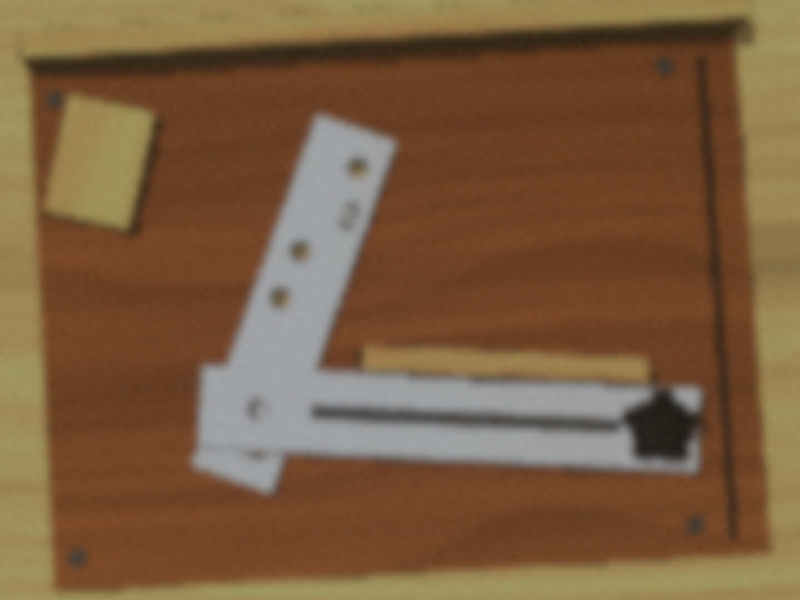

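```bash
python3 - <<'E'
from h import *
K,E=cam("top")
sc=800/180
f=lambda r,c:[160+(r-.0)/sc-.4,262+c/sc-.4]
fh=ray(K,E,f(408,258),.0425)[0];kn=ray(K,E,f(425,662),.064)[0]
H=ray(K,E,[f(166,358),f(250,300),f(297,280)],.022)
print("fh",fh,"knob",kn,"d",np.linalg.norm((fh-kn)[:2]));print(H)
# pivot from holes: least squares with radius .24, plus fence hole
from scipy.optimize import least_squares
P=np.vstack([H,fh])[:,:2]
s=least_squares(lambda c:np.r_[np.linalg.norm(P-c,axis=1)-.24,(c-kn[:2])*.5],kn[:2]);c=s.x;print("pivot",c,s.fun)
ang=[np.arctan2(-(p-c)[0],(p-c)[1]) for p in P];print("math angle ccw from +y",np.round(ang,4))
for n,e in (("near",[(590,55),(550,770)]),):
    q=ray(K,E,[f(*x) for x in e],.012);v=(q[0]-q[1]);print(v,np.arctan2(-v[0],v[1]))
q=ray(K,E,[f(57,35),f(22,745)],.05);v=q[0]-q[1];print(v,np.arctan2(-v[0],v[1]))
o=get_obs();print(R.from_rotvec(o["ee_rot"]).as_matrix().round(3),o["joint_pos"])
E
```

```text
fh [ 0.47236451 -0.01449342  0.0425    ] knob [ 0.45533609 -0.25294613  0.064     ] d 0.23905994839740627
[[ 0.62078192 -0.079832    0.022     ]
 [ 0.56970653 -0.04270066  0.022     ]
 [ 0.54102138 -0.02964084  0.022     ]]
pivot [ 0.45531731 -0.25372235] [ 3.41425270e-05  3.13446081e-05 -8.81167624e-05 -1.64459870e-04
 -9.38950847e-06 -3.88111508e-04]
math angle ccw from +y [-0.7606 -0.4967 -0.3653 -0.0711]
[-0.01359466  0.438889    0.        ] 0.030965264726853407
[-0.00935469  0.42986826  0.        ] 0.02175832844554122
[[-0.96   0.281 -0.   ]
 [ 0.281  0.96   0.   ]
 [ 0.     0.    -1.   ]] [ 1.13551143e+00  2.06573717e-01  1.54148388e+00  2.46903931e-05
  1.39350893e+00 -1.50505709e-01]
```

```bash
cat >> h.py <<'E'
def rel(P,Rt=None,o=None):
    o=o or get_obs(); R0=R.from_rotvec(o["ee_rot"])
    t=R0.inv().apply(np.asarray(P)-o["tool_pos"])
    return t.round(4).tolist(),((R0.inv()*Rt).as_rotvec().round(4).tolist() if Rt is not None else [0,0,0])
E
python3 - <<'E'
from h import *
c=np.array([.4553,-.2537])
print(rel([.399,-.054,.12]),rel([.399,-.054,.028]))
for th in np.linspace(.071,.7606,9):
    f=np.array([np.sin(th),np.cos(th)]);x=np.array([f[1],-f[0]]);a=abs(th-.285)
    p=c+.195*f-(.025+.011*np.cos(a)+.0145*np.sin(a))*x
    print(round(th,3),p.round(4),rel([*p,.028])[0])
p=p-.04*x;print("back",rel([*p,.028])[0])
E
```

```text
([-0.3981, -0.5147, 0.1113], [0, 0, 0]) ([-0.3981, -0.5147, 0.2033], [0, 0, 0])
0.071 [ 0.4304 -0.0564] [-0.4289, -0.5083, 0.2033]
0.157 [ 0.4485 -0.0552] [-0.446, -0.502, 0.2033]
0.243 [ 0.4668 -0.0556] [-0.4636, -0.4973, 0.2033]
0.33 [ 0.4838 -0.0573] [-0.4804, -0.4941, 0.2033]
0.416 [ 0.4995 -0.06  ] [-0.4962, -0.4923, 0.2033]
0.502 [ 0.5151 -0.0641] [-0.5123, -0.4918, 0.2033]
0.588 [ 0.5304 -0.0694] [-0.5285, -0.4926, 0.2033]
0.674 [ 0.5453 -0.076 ] [-0.5447, -0.4947, 0.2033]
0.761 [ 0.5597 -0.0839] [-0.5607, -0.4983, 0.2033]
back [-0.5252, -0.4799, 0.2033]
```

apply_moves:
  moves:
    - [0,[-0.398,-0.515,0.08],[0,0,0]]
    - [0,[-0.398,-0.515,0.08],[0,0,0]]
    - [0,[-0.398,-0.515,0.08],[0,0,0]]
    - [0,[-0.398,-0.515,0.08],[0,0,0]]
    - [0,[-0.398,-0.515,0.08],[0,0,0]]
    - [0,[-0.398,-0.515,0.08],[0,0,0]]
    - [0,[-0.398,-0.515,0.08],[0,0,0]]
    - [0,[-0.398,-0.515,0.08],[0,0,0]]
    - [0,[-0.398,-0.515,0.08],[0,0,0]]
    - [0,[-0.398,-0.515,0.08],[0,0,0]]
    - [0,[-0.398,-0.515,0.08],[0,0,0]]
    - [0,[-0.398,-0.515,0.12],[0,0,0]]
  force: 40

```text
t: 2.5
tool_pos: [0.4034, -0.058, 0.1139]
ee_rot: [0.451, 3.099, -0.004]
force: [1.1, -0.2, -0.9]
grip_width: 0.0
grasp_force: 0.0
```

apply_moves:
  moves:
    - [0,[0,0,0.06],[0,0,0]]
    - [0,[0,0,0.083],[0,0,0]]
    - [0,[-0.031,0.0065,0.083],[0,0,0]]
    - [0,[-0.048,0.013,0.083],[0,0,0]]
    - [0,[-0.0655,0.0175,0.083],[0,0,0]]
    - [0,[-0.0825,0.021,0.083],[0,0,0]]
    - [0,[-0.098,0.0225,0.083],[0,0,0]]
    - [0,[-0.114,0.023,0.083],[0,0,0]]
    - [0,[-0.1305,0.0225,0.083],[0,0,0]]
    - [0,[-0.1465,0.0205,0.083],[0,0,0]]
    - [0,[-0.1625,0.0165,0.083],[0,0,0]]
    - [0,[-0.1625,0.0165,0.083],[0,0,0]]

```text
t: 4.0
tool_pos: [0.5605, -0.0847, 0.0285]
ee_rot: [0.446, 3.108, -0.0]
force: [-0.2, 0.2, 0.7]
grip_width: 0.0001
grasp_force: 0.0
```

apply_moves:
  moves:
    - [0,[0.035,0.018,0],[0,0,0]]
    - [0,[0.06,0.03,-0.06],[0,0,0]]
    - [0.04,[0.06,0.03,-0.12],[0,0,0]]
    - [0.04,[0.06,0.03,-0.18],[0,0,0]]
    - [0.04,[0.06,0.03,-0.2],[0,0,0]]
    - [0.04,[0.06,0.03,-0.2],[0,0,0]]

```text
t: 4.75
tool_pos: [0.5113, -0.0384, 0.2307]
ee_rot: [0.445, 3.104, -0.001]
force: [-0.2, 1.3, -0.4]
grip_width: 0.0402
grasp_force: 0.0
```

```bash
python3 - <<'E'
from h import *
from scipy.optimize import least_squares
o=get_obs();print(o["t"],o["tool_pos"],o["ee_rot"],o["force"])
wi=cam("wrist",o);im,d=imaging.capture("wrist");np.savez("w1",im=im,d=d,K=wi[0],E=wi[1])
it,dt=imaging.capture("top");np.savez("t2",im=it,d=dt);print("mount",np.round(imaging.camera_info("wrist")["mount"],3).tolist())
a=cv2.resize(it[160:300,262:442],(514,400),interpolation=cv2.INTER_CUBIC)
c=np.zeros((600,800,3),np.uint8);c[:400,:514]=a;c[400:,:267]=cv2.resize(im,(267,200));c[200:600,514:]=cv2.resize(im,(534,400))[:,120:406]
save("after.png",c)
E
```

```text
4.75 [ 0.51133316 -0.03843297  0.23069075] [ 4.44619132e-01  3.10447081e+00 -6.82330034e-04] [-0.19192101  1.29322799 -0.38958148]
mount [[-0.001, -0.959, -0.285, 0.073], [1.0, -0.001, 0.0, 0.001], [-0.0, -0.285, 0.959, -0.142], [0.0, 0.0, 0.0, 1.0]]
```

View pics/after.png

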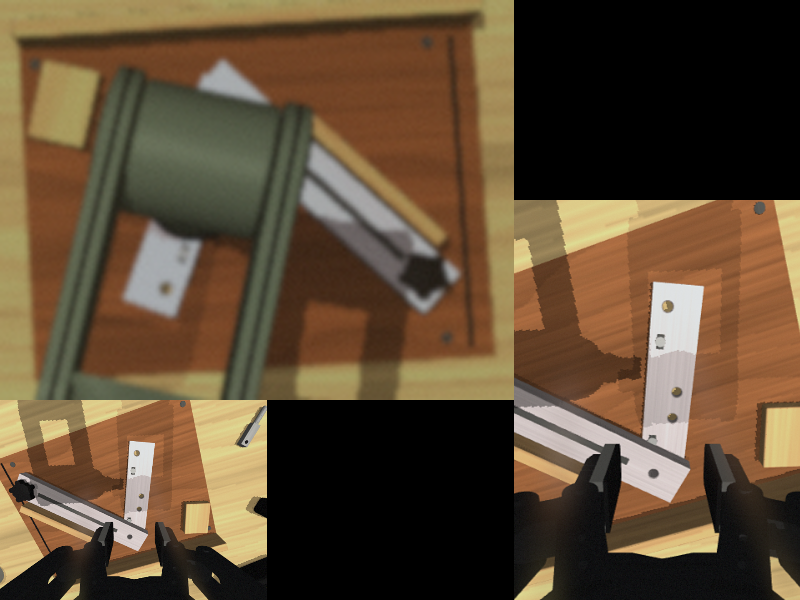

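The fence now stands near 45°. In the wrist picture the fence hole is at about (328,310), and the plate's first three holes are at (127,327), (230,338) and (262,333). I'll measure all four.

```bash
python3 - <<'E'
from h import *
from scipy.optimize import least_squares
w=np.load("w1.npz");im=w["im"];K,E=w["K"],w["E"];g=cv2.cvtColor(im,cv2.COLOR_RGB2GRAY).astype(float)
def cen(r,c,h=11):
    r,c=int(r),int(c);q=g[r-h:r+h+1,c-h:c+h+1];bg=np.median(q);wt=np.clip(bg-q-25,0,None)
    yy,xx=np.mgrid[-h:h+1,-h:h+1];wt=wt*(np.hypot(yy,xx)<h);return [r+(wt*yy).sum()/wt.sum(),c+(wt*xx).sum()/wt.sum()]
px=[cen(127,327),cen(230,338),cen(262,333),cen(328,310)];print(np.round(px,1))
P=np.vstack([ray(K,E,px[:3],.022),ray(K,E,px[3],.0425)])[:,:2];print(P.round(4))
th0=np.array([0,.393,.524])
s=least_squares(lambda v:np.r_[(P[:3]-(v[:2]+.24*np.c_[np.sin(th0+v[2]),np.cos(th0+v[2])])).ravel(),np.linalg.norm(P[3]-v[:2])-.24],[.455,-.254,-.03])
v=s.x;print(v,s.fun.round(4))
th=v[2]+.785;print("last hole",v[:2]+.24*np.array([np.sin(th),np.cos(th)]),"ang",th,"fence ang",np.arctan2(*(P[3]-v[:2])))
# joint check
o=get_obs();print(o["joint_pos"].round(3) if hasattr(o["joint_pos"],"round") else o["joint_pos"])
E
```

```text
[[127.4 328.6]
 [230.9 339.1]
 [261.6 333.6]
 [327.7 310.7]]
[[ 0.446  -0.0115]
 [ 0.5385 -0.0279]
 [ 0.5665 -0.0412]
 [ 0.6176 -0.0792]]
[ 0.45053754 -0.25134166 -0.01899136] [-0.     -0.0001  0.0002  0.0001 -0.0002  0.0001 -0.0001]
last hole [ 0.61692097 -0.07837763] ang 0.7660086378729641 fence ang 0.7702829217944877
[-0.244  0.074  1.701  0.     1.369 -1.53 ]
```

```bash
cat > ik.py <<'E'
from h import *
a2,a3=.447,.490
def ik(P,Rt,L=.25):
    h=L-.1213; w=np.asarray(P)-L*Rt.as_matrix()[:,2]; j1=np.arctan2(w[1],w[0]); r=np.hypot(w[0],w[1]); z=w[2]-h; D=np.hypot(r,z)
    c=(D*D-a2*a2-a3*a3)/(2*a2*a3)
    if abs(c)>1: return "unreach %.2f"%D
    j3=np.arccos(c); j2=np.arctan2(r,z)-np.arctan2(a3*np.sin(j3),a2+a3*np.cos(j3))
    M=(R.from_euler("ZY",[j1,j2+j3]).inv()*Rt*R.from_euler("Z",-np.pi/2)).as_euler("ZYZ")
    return np.r_[j1,j2,j3,(M+[1.2,0,0]+np.pi)%(2*np.pi)-np.pi-[1.2,0,0]].round(3), np.round([M[0]+np.pi,-M[1],M[2]-np.pi],2)
def frame(s,tilt,az=None,eps=-1):
    "tool rotation holding the pin with shank direction s; tool z = s*sin(tilt)+n*cos(tilt)"
    s=np.asarray(s,float);s/=np.linalg.norm(s)
    n=np.array([0,0,-1.]) if az is None else np.array([np.cos(az),np.sin(az),0])
    n=n-n@s*s;n/=np.linalg.norm(n)
    z=s*np.sin(tilt)+n*np.cos(tilt); x=eps*(s*np.cos(tilt)-n*np.sin(tilt)); return R.from_matrix(np.c_[x,np.cross(z,x),z])
E
python3 - <<'E'
from ik import *
s=[-.763,.646,0];G=np.array([.4783,.2215,.008])
H=np.array([.617,-.0784,.0655])
for L in (.2,.3):
  for eps in(-1,1):
    for t in (.35,.52):
      A=frame(s,t,eps=eps);print(L,eps,t,"pick",ik(G,A,L),ik(G+[0,0,.15],A,L))
      for az in (np.pi-.13,np.pi-.13-.6,np.pi-.13+.6):
        B=frame([0,0,-1],t,az,eps);print("   fin",round(az,2),ik(H,B,L),ik(H+[0,0,.1],B,L))
E
```

```text
0.2 -1 0.35 pick (array([0.322, 0.389, 1.832, 0.33 , 1.13 , 2.422]), array([ 3.47, -1.13, -0.72])) (array([0.322, 0.224, 1.698, 0.301, 1.414, 2.519]), array([ 3.44, -1.41, -0.62]))
   fin 3.01 (array([-0.127,  0.952,  1.047,  0.004,  2.363, -1.567]), array([ 3.15, -2.36, -4.71])) (array([-0.127,  0.861,  0.991,  0.004,  2.511, -1.566]), array([ 3.15, -2.51, -4.71]))
   fin 2.41 (array([-0.263,  0.894,  1.153,  0.551,  2.2  , -1.053]), array([ 3.69, -2.2 , -4.19])) (array([-0.263,  0.797,  1.1  ,  0.619,  2.325, -0.946]), array([ 3.76, -2.32, -4.09]))
   fin 3.61 (array([ 0.009,  0.895,  1.151, -0.545,  2.203, -2.084]), array([ 2.6 , -2.2 , -5.23])) (array([ 0.009,  0.799,  1.097, -0.614,  2.329, -2.191]), array([ 2.53, -2.33, -5.33]))
0.2 -1 0.52 pick (array([0.277, 0.439, 1.795, 0.45 , 1.249, 2.331]), array([ 3.59, -1.25, -0.81])) (array([0.277, 0.271, 1.672, 0.426, 1.514, 2.457]), array([ 3.57, -1.51, -0.68]))
   fin 3.01 (array([-0.127,  0.887,  1.096,  0.003,  2.21 , -1.568]), array([ 3.14, -2.21, -4.71])) (array([-0.127,  0.803,  1.024,  0.003,  2.365, -1.567]), array([ 3.15, -2
[... 4203 characters left out ...]
  1.275, -0.86 ]), array([ 3.56, -1.27, -4.  ])) (array([ 0.208,  0.342,  1.608,  0.404,  1.532, -0.746]), array([ 3.55, -1.53, -3.89]))
   fin 3.01 (array([-0.127,  1.172,  0.683,  0.003,  2.337,  1.574]), array([ 3.14, -2.34, -1.57])) (array([-0.127,  1.094,  0.618,  0.004,  2.48 ,  1.575]), array([ 3.15, -2.48, -1.57]))
   fin 2.41 (array([-0.301,  1.072,  0.87 ,  0.449,  2.159,  2.055]), array([ 3.59, -2.16, -1.09])) (array([-0.301,  0.984,  0.817,  0.498,  2.285,  2.136]), array([ 3.64, -2.29, -1.01]))
   fin 3.61 (array([ 0.046,  1.075,  0.866, -0.444,  2.163,  1.091]), array([ 2.7 , -2.16, -2.05])) (array([ 0.046,  0.986,  0.813, -0.494,  2.289,  1.01 ]), array([ 2.65, -2.29, -2.13]))
```

```bash
python3 - <<'E'
from ik import *
A=frame([-.763,.646,0],.45);T=np.array([.4777,.2220,.0065])
o=get_obs();print(rel(T+[0,0,.12],A),(T+[0,0,.12]-o["tool_pos"]))
o2=dict(o);o2["ee_rot"]=(R.from_rotvec(o["ee_rot"])*R.from_rotvec([0,0,1.9])).as_rotvec();o2["tool_pos"]=T+[0,0,.2]
print("2nd",rel(T+[0,0,.1],A,o2),"1st",rel(T+[0,0,.2],None,o))
E
```

```text
([0.1031, 0.2407, 0.1007], [-0.6067, -0.1298, -2.6632]) [-0.03148474  0.26003945 -0.10051298]
2nd ([0.0001, 0.0002, 0.1], [0.3718, -0.339, 1.6286]) 1st ([0.1032, 0.2407, 0.0207], [0, 0, 0])
```

apply_moves:
  moves:
    - [0.04,[0.103,0.241,0.02],[0,0,0.19]]
    - [0.04,[0.103,0.241,0.02],[0,0,0.37]]
    - [0.04,[0.103,0.241,0.02],[0,0,0.56]]
    - [0.04,[0.103,0.241,0.02],[0,0,0.74]]
    - [0.04,[0.103,0.241,0.02],[0,0,0.93]]
    - [0.04,[0.103,0.241,0.02],[0,0,1.11]]
    - [0.04,[0.103,0.241,0.02],[0,0,1.3]]
    - [0.04,[0.103,0.241,0.02],[0,0,1.48]]
    - [0.04,[0.103,0.241,0.02],[0,0,1.67]]
    - [0.04,[0.103,0.241,0.02],[0,0,1.85]]
    - [0.04,[0.103,0.241,0.02],[0,0,1.9]]
    - [0.04,[0.103,0.241,0.02],[0,0,1.9]]

```text
t: 6.35
tool_pos: [0.4776, 0.2214, 0.2057]
ee_rot: [-2.787, -1.448, 0.007]
force: [0.6, -0.3, -0.1]
grip_width: 0.0399
grasp_force: 0.0
```

apply_moves:
  moves:
    - [0.04,[0,0,0.1],[0.372,-0.339,1.629]]
    - [0.04,[0,0,0.1],[0.372,-0.339,1.629]]
    - [0.04,[0,0,0.1],[0.372,-0.339,1.629]]
    - [0.04,[0,0,0.1],[0.372,-0.339,1.629]]
    - [0.04,[0,0,0.1],[0.372,-0.339,1.629]]
    - [0.04,[0,0,0.1],[0.372,-0.339,1.629]]
    - [0.04,[0,0,0.1],[0.372,-0.339,1.629]]
    - [0.04,[0,0,0.1],[0.372,-0.339,1.629]]
    - [0.04,[0,0,0.1],[0.372,-0.339,1.629]]
    - [0.04,[0,0,0.1],[0.372,-0.339,1.629]]
    - [0.04,[0,0,0.1],[0.372,-0.339,1.629]]
    - [0.04,[0,0,0.1],[0.372,-0.339,1.629]]

```text
t: 7.85
tool_pos: [0.4789, 0.2222, 0.1082]
ee_rot: [-2.744, 1.002, 0.625]
force: [0.2, -0.6, 0.1]
grip_width: 0.0401
grasp_force: 0.0
```

```bash
python3 - <<'E'
from ik import *
o=get_obs();print(o["t"],o["tool_pos"],np.round(o["joint_pos"],3));A=frame([-.763,.646,0],.45)
print("rot err",(R.from_rotvec(o["ee_rot"]).inv()*A).as_rotvec().round(4))
K,E=cam("wrist",o);im,d=imaging.capture("wrist");np.savez("w2",im=im,d=d,K=K,E=E);save("w2.png",im)
for z in ("long_pin",):print([(np.round(x["at"]).tolist(),round(x["conf"],2)) for x in spotter.spot_in(z,"wrist")])
print("expect",proj(K,E,[[.4959,.2066,.016],[.4608,.2364,.016],[.4333,.2596,.008]]).round(0).tolist())
E
```

```text
7.85 [0.47892285 0.22217983 0.10821762] [0.081 0.42  1.608 0.313 1.448 2.26 ]
rot err [-0.0004 -0.0019  0.0022]
[([216.0, 128.0], 0.95), ([372.0, 339.0], 0.88), ([283.0, 404.0], 0.8), ([184.0, 326.0], 0.66)]
expect [[147.0, 325.0], [214.0, 324.0], [247.0, 324.0]]
```

View pics/w2.png

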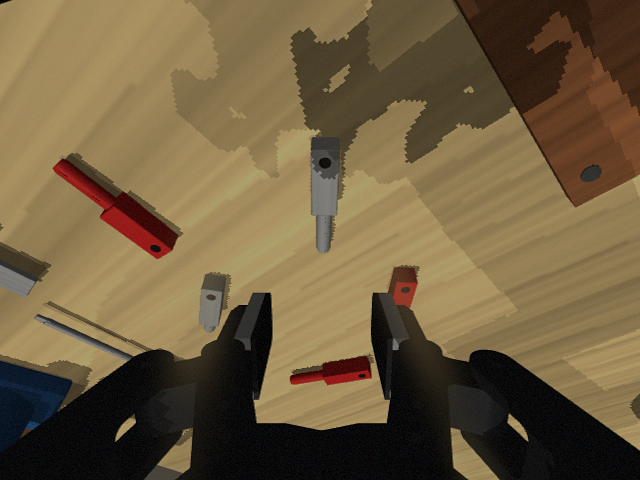

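The close view confirms the pick. The steel pin with the long shank is centred at (184,325), with shoulder (214,324) and tip (251,323) where I predicted. The short steel pin is at (300,212) and the red ones stand apart. Next I'll go down and grip.

apply_moves:
  moves:
    - [0.04,[0.02,0,0.0415],[0,0,0]]
    - [0.03,[0.0326,0,0.0675],[0,0,0]]
    - [0.03,[0.0415,0,0.0855],[0,0,0]]
    - [0.03,[0.0435,0,0.09],[0,0,0]]
    - [0.03,[0.0435,0,0.09],[0,0,0]]
  force: 90

```text
t: 8.57
tool_pos: [0.4798, 0.2219, 0.0087]
ee_rot: [-2.743, 1.005, 0.624]
force: [0.3, 0.5, -0.2]
grip_width: 0.03
grasp_force: 0.0
```

apply_moves:
  moves:
    - [0.03,[0.001,0,0.002],[0,0,0]]
    - [0.01,[0.001,0,0.002],[0,0,0]]
    - [0.01,[0.001,0,0.002],[0,0,0]]
    - [0.01,[0.001,0,0.002],[0,0,0]]
    - [0.01,[0.001,0,0.002],[0,0,0]]
    - [0.01,[0.001,0,0.002],[0,0,0]]

```text
t: 9.32
tool_pos: [0.4804, 0.2217, 0.0072]
ee_rot: [-2.743, 1.005, 0.622]
force: [0.9, -1.6, 6.2]
grip_width: 0.0132
grasp_force: 89.3
```

apply_moves:
  moves:
    - [0.01,[-0.009,0,-0.018],[0,0,0]]
    - [0.01,[-0.026,0,-0.054],[0,0,0]]
    - [0.01,[-0.048,0,-0.099],[0,0,0]]
    - [0.01,[-0.065,0,-0.135],[0,0,0]]
    - [0.01,[-0.087,0,-0.18],[0,0,0]]
    - [0.01,[-0.087,0,-0.18],[0,0,0]]
    - [0.01,[-0.087,0,-0.18],[0,0,0]]

```text
t: 10.2
tool_pos: [0.4784, 0.2218, 0.206]
ee_rot: [-2.743, 1.006, 0.625]
force: [0.0, 0.6, -0.8]
grip_width: 0.0134
grasp_force: 88.6
```

```bash
python3 - <<'E'
from ik import *
o=get_obs();print(o["t"],o["tool_pos"],o["grip_width"],o["grasp_force"],np.round(o["joint_pos"],3))
K,E=cam("wrist",o);im,d=imaging.capture("wrist");np.savez("w3",im=im,d=d,K=K,E=E);save("w3.png",im[170:])
E
```

```text
10.2 [0.47844137 0.22179656 0.20604043] 0.013421733679296501 88.56801353744231 [0.08  0.304 1.541 0.311 1.622 2.318]
```

View pics/w3.png

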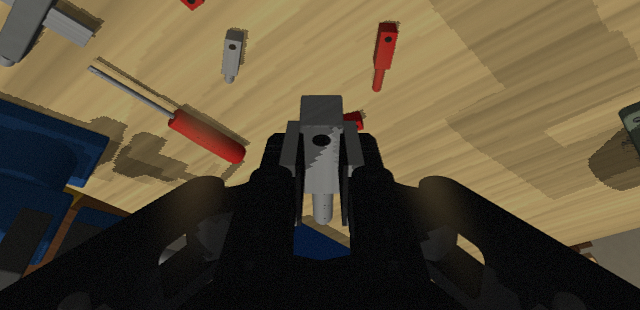

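The pin is held, with its grip between the pads at rows 265–365 and its shank at column 322. I'll use the depth to measure how it sits in the tool frame.

```bash
python3 - <<'E'
from ik import *
w=np.load("w3.npz");d=w["d"];K=w["K"];M=np.array(imaging.camera_info("wrist")["mount"])
for c in (314,320,324,330):
  print("col",c)
  r=np.arange(262,404,5)
  z=d[r,c];p=np.c_[(c-K[0,2])/K[0,0]*z,(r-K[1,2])/K[1,1]*z,z]@M[:3,:3].T+M[:3,3]
  print(np.c_[r,p*1e3].round(1)[z>0].tolist() if c in(320,) else (p[:,[0,2]]*1e3).round(0).tolist())
E
```

```text
col 314
[[-75.0, 265.0], [20.0, -5.0], [19.0, -5.0], [18.0, -8.0], [16.0, -10.0], [16.0, -14.0], [15.0, -14.0], [14.0, -17.0], [11.0, -14.0], [8.0, -13.0], [5.0, -12.0], [3.0, -11.0], [-0.0, -9.0], [-2.0, -10.0], [-6.0, -7.0], [-9.0, -5.0], [-13.0, -3.0], [-15.0, -3.0], [-20.0, 1.0], [-23.0, 2.0], [-27.0, 4.0], [-36.0, 13.0], [-40.0, 15.0], [-44.0, 17.0], [-49.0, 21.0], [-54.0, 23.0], [-348.0, 396.0], [-363.0, 403.0], [-371.0, 400.0]]
col 320
[[262.0, -74.2, -2.4, 264.1], [267.0, 19.8, -1.2, -3.0], [277.0, 17.7, -1.2, -8.0], [282.0, 16.3, -1.2, -9.4], [287.0, 15.5, -1.2, -12.1], [292.0, 14.4, -1.2, -14.0], [297.0, 13.1, -1.2, -15.5], [302.0, 11.5, -1.2, -16.2], [307.0, 8.3, -1.2, -13.7], [312.0, 5.8, -1.2, -12.7], [317.0, 3.0, -1.2, -11.2], [322.0, 0.0, -1.2, -9.7], [327.0, -3.1, -1.2, -7.9], [332.0, -6.1, -1.2, -6.5], [337.0, -9.5, -1.2, -4.4], [342.0, -12.5, -1.3, -3.2], [347.0, -15.2, -1.3, -2.6], [352.0, -18.4, -1.3, -1.3], [357.0, -21.9, -1.3, 0.4], [362.0, -26.2, -1.3, 3.2], [367.0, -33.5, -1.4, 10.1], [372.0, -37.4, -1.4, 11.9], [377.0, -40.9, -1.4, 13.0], [382.0, -45.6, -1.4,
[... 300 characters left out ...]
-11.0], [-0.0, -9.0], [-2.0, -9.0], [-6.0, -6.0], [-9.0, -5.0], [-12.0, -4.0], [-16.0, -2.0], [-19.0, -1.0], [-22.0, 1.0], [-25.0, 2.0], [-34.0, 10.0], [-38.0, 13.0], [-42.0, 14.0], [-46.0, 17.0], [-50.0, 18.0], [-55.0, 21.0], [-364.0, 404.0], [-380.0, 411.0]]
col 330
[[-74.0, 263.0], [20.0, -3.0], [19.0, -5.0], [18.0, -8.0], [17.0, -10.0], [16.0, -13.0], [15.0, -15.0], [13.0, -15.0], [11.0, -15.0], [8.0, -13.0], [5.0, -12.0], [2.0, -10.0], [0.0, -10.0], [-3.0, -8.0], [-7.0, -5.0], [-9.0, -5.0], [72.0, -142.0], [-16.0, -2.0], [-19.0, -1.0], [-23.0, 2.0], [-26.0, 3.0], [-35.0, 12.0], [-39.0, 14.0], [-43.0, 16.0], [-48.0, 19.0], [-52.0, 20.0], [-348.0, 395.0], [-364.0, 403.0], [-380.0, 411.0]]
```

```bash
cat >> ik.py <<'E'
def fkR(q): return R.from_euler("ZYZYZ",[q[0],q[1]+q[2],q[3],q[4],q[5]+np.pi/2])
def fk(q,L=.25):
    Rt=fkR(q);r=a2*np.sin(q[1])+a3*np.sin(q[1]+q[2]);z=L-.1213+a2*np.cos(q[1])+a3*np.cos(q[1]+q[2])
    return np.array([r*np.cos(q[0]),r*np.sin(q[0]),z])+L*Rt.as_matrix()[:,2],Rt
S=np.array([-.0225,0,.010]);TIP=np.array([-.0549,0,.0257])
E
python3 - <<'E'
from ik import *
o=get_obs();q=np.array(o["joint_pos"]);Rm=R.from_rotvec(o["ee_rot"])
print("rot err",(fkR(q).inv()*Rm).as_rotvec().round(4))
for L in(.2,.22,.25,.28,.3):print(L,(fk(q,L)[0]-o["tool_pos"]).round(4))
B=frame([0,0,-1],.45,3.4)
Fh=np.array([.6176,-.0792,.0425])
P=Fh+[0,0,.030]-B.apply(TIP);print("hover TCP",P)
from scipy.optimize import brentq
L=min(np.arange(.15,.35,.005),key=lambda L:np.linalg.norm(fk(q,L)[0]-o["tool_pos"]));print("L",L)
qf=ik(P,B,L)[0];print(qf)
R0=Rm;n=0
for call in (0,1,2):
    print("call",call);tcall=.36*call
    Rc=fkR(q+(qf-q)*tcall) if call else Rm; pc=fk(q+(qf-q)*tcall,L)[0] if call else o["tool_pos"]
    for t in ([.12,.24,.36],[.48,.6,.72],[.8,.9,1.])[call]:
        qq=q+(qf-q)*t;p,Rt=fk(qq,L)
        print(round(t,2),p.round(3),Rc.inv().apply(p-pc).round(4).tolist(),(Rc.inv()*Rt).as_rotvec().round(4).tolist())
E
```

```text
Traceback (most recent call last):
  File "ik.py", line 16, in fkR
    def fkR(q): return R.from_euler("ZYZYZ",[q[0],q[1]+q[2],q[3],q[4],q[5]+np.pi/2])
                       ~~~~~~~~~~~~^^^^^^^^^^^^^^^^^^^^^^^^^^^^^^^^^^^^^^^^^^^^^^^^^
  File "scipy/spatial/transform/_rotation.pyx", line 1413, in scipy.spatial.transform._rotation.Rotation.from_euler
ValueError: Expected axis specification to be a non-empty string of upto 3 characters, got ZYZYZ
```

```bash
sed -i 's/^def fkR.*/def fkR(q): return R.from_euler("ZYZ",[q[0],q[1]+q[2],q[3]])*R.from_euler("YZ",[q[4],q[5]+np.pi\/2])/' ik.py
cat > plan.py <<'E'
from ik import *
o=get_obs();q=np.array(o["joint_pos"]);Rm=R.from_rotvec(o["ee_rot"])
print("rot err",(fkR(q).inv()*Rm).as_rotvec().round(4))
B=frame([0,0,-1],.45,3.4)
Fh=np.array([.6176,-.0792,.0425])
P=Fh+[0,0,.030]-B.apply(TIP);print("hover TCP",P)
L=min(np.arange(.12,.35,.005),key=lambda L:np.linalg.norm(fk(q,L)[0]-o["tool_pos"]));print("L",L,(fk(q,L)[0]-o["tool_pos"]).round(4))
qf=ik(P,B,L)[0];print(qf)
for call in (0,1,2):
    print("call",call);tcall=.36*call
    Rc=fkR(q+(qf-q)*tcall) if call else Rm; pc=fk(q+(qf-q)*tcall,L)[0] if call else o["tool_pos"]
    for t in ([.12,.24,.36],[.48,.6,.72],[.8,.9,1.])[call]:
        qq=q+(qf-q)*t;p,Rt=fk(qq,L)
        print(round(t,2),p.round(3),Rc.inv().apply(p-pc).round(3).tolist(),(Rc.inv()*Rt).as_rotvec().round(3).tolist())
E
python3 plan.py
```

```text
rot err [ 0. -0. -0.]
hover TCP [ 0.61688639 -0.07938862  0.13311316]
L 0.3450000000000002 [ 0.0113 -0.0767  0.0004]
[-0.     1.301  0.391 -0.404  2.517 -2.019]
call 0
0.12 [0.514 0.113 0.199] [0.091, 0.06, -0.037] [-0.115, -0.039, -0.507]
0.24 [0.537 0.079 0.191] [0.13, 0.07, -0.047] [-0.207, -0.138, -1.0]
0.36 [0.559 0.046 0.183] [0.168, 0.082, -0.056] [-0.256, -0.294, -1.474]
call 1
0.48 [0.578 0.014 0.175] [-0.011, 0.036, -0.004] [0.044, -0.107, -0.477]
0.6 [ 0.593 -0.015  0.166] [-0.022, 0.068, -0.006] [0.145, -0.184, -0.941]
0.72 [ 0.605 -0.04   0.157] [-0.032, 0.096, -0.006] [0.295, -0.211, -1.389]
call 2
0.8 [ 0.611 -0.054  0.151] [-0.016, -0.002, 0.002] [0.064, 0.031, -0.303]
0.9 [ 0.615 -0.069  0.142] [-0.033, -0.004, 0.007] [0.123, 0.102, -0.675]
1.0 [ 0.617 -0.079  0.133] [-0.045, -0.004, 0.013] [0.149, 0.204, -1.04]
```

```bash
python3 - <<'E'
from ik import *
from scipy.optimize import least_squares
o=get_obs()
D=[([1.1355,.20657,1.54148,0,1.3935,-.1505],[.16124,.55112,.23008]),([-.244,.074,1.701,0,1.369,-1.53],[.51133,-.03843,.23069]),([.081,.42,1.608,.313,1.448,2.26],[.47892,.22218,.10822]),(list(o["joint_pos"]),list(o["tool_pos"]))]
def fkp(q,v):
    a2,a3,h,L,e,b=v
    A=q[1]+q[2];R3=R.from_euler("ZY",[q[0],A]);W=R.from_euler("Z",q[0]).apply([a2*np.sin(q[1]),0,h+a2*np.cos(q[1])])+R3.apply([b,0,a3])
    return W+(R3*R.from_euler("ZY",[q[3],q[4]])).apply([e,0,L])
f=lambda v:np.ravel([fkp(q,v)-p for q,p in D])
s=least_squares(lambda v:np.r_[f(v),(v-[.4,.4,.2,.25,.0,.0])*1e-3],[.4,.4,.2,.25,0,0]);print(s.x.round(4),(f(s.x)*1e3).round(1))
v=s.x;np.save("kin",v)
B=frame([0,0,-1],.45,3.4);Fh=np.array([.6176,-.0792,.0425]);q0=np.array(o["joint_pos"])
lo=np.array([-2.73,-.86,.23,-1.11,.08,-2.82]);hi=np.array([2.73,2.22,2.46,4.25,2.63,2.82])
for az in (2.8,3.1,3.4,3.7):
  for up in (.03,.06):
    B=frame([0,0,-1],.45,az);P=Fh+[0,0,up]-B.apply(TIP)
    g=least_squares(lambda q:np.r_[(fkp(q,v)-P)*5,(fkR(q).inv()*B).as_rotvec()],[-.1,.9,1.1,-.2,2.2,-1.7],bounds=(lo,hi));print(az,up,g.x.round(3),g.cost)
E
```

```text
[ 0.6528  0.4192  0.2394  0.5659 -0.0467  0.0134] [ 87.9 -15.3  -4.8 -24.8 -82.7  -4.5  12.3 -10.6   4.4 -27.9 -11.3   4.9]
2.8 0.03 [-0.254  1.24   0.23   0.252  2.63  -1.297] 0.01638821151792328
2.8 0.06 [-0.259  1.195  0.253  0.263  2.63  -1.288] 0.021821716379887283
3.1 0.03 [-0.075  1.228  0.232 -0.103  2.63  -1.683] 0.020737182367116767
3.1 0.06 [-0.073  1.182  0.254 -0.108  2.63  -1.687] 0.027084287541997668
3.4 0.03 [ 0.085  1.266  0.23  -0.428  2.63  -2.042] 0.007718685356967745
3.4 0.06 [ 0.092  1.223  0.249 -0.444  2.63  -2.057] 0.011120890655168898
3.7 0.03 [ 0.2    1.264  0.335 -0.604  2.552 -2.253] 1.3603567383970876e-17
3.7 0.06 [ 0.203  1.26   0.276 -0.658  2.603 -2.317] 4.11269484821517e-24
```

```bash
cat > kin.py <<'E'
from ik import *
from scipy.optimize import least_squares
def fkp(q,v):
    a2,a3,h,L,e,b,g=v
    R3=R.from_euler("ZY",[q[0],q[1]+q[2]]);W=R.from_euler("Z",q[0]).apply([a2*np.sin(q[1]),g,h+a2*np.cos(q[1])])+R3.apply([b,0,a3])
    return W+(R3*R.from_euler("ZY",[q[3],q[4]])).apply([e,0,L])
lo=np.array([-2.73,-.86,.23,-1.11,.08,-2.82]);hi=np.array([2.73,2.22,2.46,4.25,2.63,2.82])
def ikn(P,B,v,q0): 
    g=least_squares(lambda q:np.r_[(fkp(q,v)-P)*5,(fkR(q).inv()*B).as_rotvec()],q0,bounds=(lo,hi));return g.x,g.cost
E
python3 - <<'E'
from kin import *
o=get_obs()
D=[([1.1355,.20657,1.54148,0,1.3935,-.1505],[.16124,.55112,.23008]),([-.244,.074,1.701,0,1.369,-1.53],[.51133,-.03843,.23069]),([.081,.42,1.608,.313,1.448,2.26],[.47892,.22218,.10822]),(list(o["joint_pos"]),list(o["tool_pos"]))]
f=lambda v:np.ravel([fkp(q,v)-p for q,p in D])
for pr in (.25,.35):
  s=least_squares(lambda v:np.r_[f(v),(v-[.45,.45,.2,pr,.0,.0,.08])*1e-3],[.45,.45,.2,pr,0,0,.08]);print(s.x.round(4),(f(s.x)*1e3).round(1))
  v=s.x;np.save("kin",v)
  Fh=np.array([.6176,-.0792,.0425]);q0=np.array(o["joint_pos"])
  for az in (2.8,3.1,3.4,3.7):
   for up in (-.02,.03,.06):
    B=frame([0,0,-1],.45,az);P=Fh+[0,0,up]-B.apply(TIP);print(az,up,ikn(P,B,v,[-.1,.9,1.1,-.2,2.2,-1.7]))
E
```

```text
[ 0.4407  0.4935  0.2849  0.3153 -0.0067  0.0827  0.0863] [ 0.1  0.6  2.4 -0.4  0.2 -2.7  0.3 -0.2  0.6 -0.4 -0.  -0.3]
2.8 -0.02 (array([-0.29071494,  1.30497182,  0.45578849,  0.07656199,  2.49971505,
       -1.48728374]), np.float64(7.247389999954809e-17))
2.8 0.03 (array([-0.29076535,  1.24219041,  0.46880525,  0.08204142,  2.54932751,
       -1.48055718]), np.float64(1.8620376469608458e-18))
2.8 0.06 (array([-0.29080444,  1.2094149 ,  0.46737587,  0.08641574,  2.5834145 ,
       -1.47533894]), np.float64(3.1862082467762466e-18))
3.1 -0.02 (array([-0.19485693,  1.31935105,  0.42874414, -0.23076108,  2.49680322,
       -1.82350097]), np.float64(1.5508999269653505e-24))
3.1 0.03 (array([-0.19471295,  1.25658325,  0.44224053, -0.24684561,  2.54471215,
       -1.8432966 ]), np.float64(3.4371130034023874e-27))
3.1 0.06 (array([-0.19460153,  1.22401653,  0.44073337, -0.25969209,  2.57772764,
       -1.85867103]), np.float64(2.119744621437996e-26))
3.4 -0.02 (array([-0.10215327,  1.27004803,  0.52410844, -0.47960351,  2.38222203,
       -2.09406355]), np.float64(1.0682531131495907e-20))
[... 1792 characters left out ...]
20))
3.4 0.03 (array([-0.10191568,  1.20717556,  0.53628735, -0.50575647,  2.42700268,
       -2.12943406]), np.float64(4.7164863576743685e-22))
3.4 0.06 (array([-0.10174301,  1.17394766,  0.53514288, -0.52569753,  2.45699072,
       -2.15552872]), np.float64(7.81029629131637e-22))
3.7 -0.02 (array([-0.01530785,  1.17832834,  0.70076609, -0.64920926,  2.20016508,
       -2.26495723]), np.float64(5.962438408411031e-23))
3.7 0.03 (array([-0.01505222,  1.11432199,  0.71125801, -0.67402098,  2.24254596,
       -2.30603   ]), np.float64(9.268135960215382e-23))
3.7 0.06 (array([-0.01487662,  1.07968059,  0.7104898 , -0.69215294,  2.27012066,
       -2.33473172]), np.float64(6.592261688929856e-22))
```

```bash
cat > plan.py <<'E'
from kin import *
v=np.load("kin.npy");o=get_obs();q=np.array(o["joint_pos"]);Rm=R.from_rotvec(o["ee_rot"])
B=frame([0,0,-1],.45,3.6);Fh=np.array([.6176,-.0792,.0425]);P=Fh+[0,0,.03]-B.apply(TIP)
qf,c=ikn(P,B,v,[0,1.1,.7,-.6,2.25,-2.2]);print("hover",P.round(4),qf.round(3),c)
p0=np.array(o["tool_pos"])-fkp(q,v)
pos=lambda t:fkp(q+(qf-q)*t,v)+p0*(1-t)
for k in range(3):
    a=k/3;Rc=fkR(q+(qf-q)*a);pc=pos(a);print("call",k)
    for j in (1,2,3):
        t=a+j/9;p=pos(t);Rt=fkR(q+(qf-q)*t);print(p.round(3),Rc.inv().apply(p-pc).round(3).tolist(),(Rc.inv()*Rt).as_rotvec().round(3).tolist(),"tip",(p+Rt.apply(TIP)).round(3))
E
python3 plan.py
```

```text
hover [ 0.6169 -0.0795  0.1331] [-0.043  1.149  0.647 -0.625  2.309 -2.257] 1.3058453969123192e-22
call 0
[0.5   0.184 0.193] [0.042, 0.014, -0.007] [-0.12, -0.013, -0.488] tip [0.44  0.197 0.193]
[0.52  0.146 0.182] [0.084, 0.03, -0.014] [-0.232, -0.088, -0.963] tip [0.462 0.13  0.181]
[0.54  0.107 0.172] [0.124, 0.047, -0.023] [-0.315, -0.227, -1.422] tip [0.495 0.067 0.17 ]
call 1
[0.558 0.069 0.163] [-0.014, 0.041, -0.001] [0.014, -0.116, -0.463] tip [0.534 0.014 0.156]
[0.574 0.033 0.156] [-0.028, 0.078, -0.002] [0.09, -0.22, -0.916] tip [ 0.571 -0.025  0.14 ]
[ 0.589 -0.001  0.15 ] [-0.042, 0.113, -0.004] [0.225, -0.291, -1.354] tip [ 0.601 -0.052  0.12 ]
call 2
[ 0.601 -0.031  0.144] [-0.032, -0.006, 0.004] [0.108, 0.02, -0.443] tip [ 0.619 -0.068  0.1  ]
[ 0.61  -0.058  0.139] [-0.06, -0.012, 0.008] [0.2, 0.098, -0.877] tip [ 0.624 -0.076  0.083]
[ 0.617 -0.08   0.133] [-0.083, -0.016, 0.013] [0.255, 0.228, -1.299] tip [ 0.618 -0.079  0.072]
```

apply_moves:
  moves:
    - [0.01,[0.042,0.014,-0.007],[-0.12,-0.013,-0.488]]
    - [0.01,[0.042,0.014,-0.007],[-0.12,-0.013,-0.488]]
    - [0.01,[0.042,0.014,-0.007],[-0.12,-0.013,-0.488]]
    - [0.01,[0.084,0.03,-0.014],[-0.232,-0.088,-0.963]]
    - [0.01,[0.084,0.03,-0.014],[-0.232,-0.088,-0.963]]
    - [0.01,[0.084,0.03,-0.014],[-0.232,-0.088,-0.963]]
    - [0.01,[0.124,0.047,-0.023],[-0.315,-0.227,-1.422]]
    - [0.01,[0.124,0.047,-0.023],[-0.315,-0.227,-1.422]]
    - [0.01,[0.124,0.047,-0.023],[-0.315,-0.227,-1.422]]
    - [0.01,[0.124,0.047,-0.023],[-0.315,-0.227,-1.422]]

```text
t: 11.5
tool_pos: [0.5402, 0.1077, 0.1706]
ee_rot: [-2.62, -1.133, 0.739]
force: [-0.1, -1.0, -0.4]
grip_width: 0.0131
grasp_force: 88.5
```

apply_moves:
  moves:
    - [0.01,[-0.014,0.041,-0.001],[0.014,-0.116,-0.463]]
    - [0.01,[-0.014,0.041,-0.001],[0.014,-0.116,-0.463]]
    - [0.01,[-0.014,0.041,-0.001],[0.014,-0.116,-0.463]]
    - [0.01,[-0.028,0.078,-0.002],[0.09,-0.22,-0.916]]
    - [0.01,[-0.028,0.078,-0.002],[0.09,-0.22,-0.916]]
    - [0.01,[-0.028,0.078,-0.002],[0.09,-0.22,-0.916]]
    - [0.01,[-0.042,0.113,-0.004],[0.225,-0.291,-1.354]]
    - [0.01,[-0.042,0.113,-0.004],[0.225,-0.291,-1.354]]
    - [0.01,[-0.042,0.113,-0.004],[0.225,-0.291,-1.354]]
    - [0.01,[-0.042,0.113,-0.004],[0.225,-0.291,-1.354]]

```text
t: 12.75
tool_pos: [0.5894, -0.0007, 0.1497]
ee_rot: [-1.065, -2.239, 0.777]
force: [-0.4, -0.1, -2.1]
grip_width: 0.0131
grasp_force: 88.6
```

apply_moves:
  moves:
    - [0.01,[-0.032,-0.006,0.004],[0.108,0.02,-0.443]]
    - [0.01,[-0.032,-0.006,0.004],[0.108,0.02,-0.443]]
    - [0.01,[-0.032,-0.006,0.004],[0.108,0.02,-0.443]]
    - [0.01,[-0.06,-0.012,0.008],[0.2,0.098,-0.877]]
    - [0.01,[-0.06,-0.012,0.008],[0.2,0.098,-0.877]]
    - [0.01,[-0.06,-0.012,0.008],[0.2,0.098,-0.877]]
    - [0.01,[-0.083,-0.016,0.013],[0.255,0.228,-1.299]]
    - [0.01,[-0.083,-0.016,0.013],[0.255,0.228,-1.299]]
    - [0.01,[-0.083,-0.016,0.013],[0.255,0.228,-1.299]]
    - [0.01,[-0.083,-0.016,0.013],[0.255,0.228,-1.299]]
    - [0.01,[-0.083,-0.016,0.013],[0.255,0.228,-1.299]]

```text
t: 14.12
tool_pos: [0.6187, -0.0799, 0.1354]
ee_rot: [0.46, -1.983, 0.291]
force: [0.4, -0.3, -0.2]
grip_width: 0.0131
grasp_force: 88.5
```

```bash
python3 - <<'E'
from ik import *
o=get_obs();Rm=R.from_rotvec(o["ee_rot"]);B=frame([0,0,-1],.45,3.6)
print(o["t"],o["tool_pos"],np.round(o["joint_pos"],3),o["grip_width"],"rot err world",(B*Rm.inv()).as_rotvec().round(4),"s",Rm.apply([-np.cos(.45),0,np.sin(.45)]).round(4),"tip",(o["tool_pos"]+Rm.apply(TIP)).round(4))
K,E=cam("wrist",o);im,d=imaging.capture("wrist");np.savez("w4",im=im,d=d,K=K,E=E)
it,dt=imaging.capture("scene");np.savez("s4",im=it,d=dt)
c=np.zeros((600,800,3),np.uint8);c[:480,:400]=im[:,120:520];c[:480,400:]=cv2.resize(it[150:310,200:333],(400,480),interpolation=cv2.INTER_CUBIC);save("hover.png",c)
print("fh px",proj(K,E,[[.6176,-.0792,.0425]]))
E
```

```text
14.125 [ 0.61869936 -0.07988943  0.13538654] [-0.046  1.112  0.701 -0.617  2.291 -2.243] 0.01307638844857755 rot err world [0.001  0.0034 0.0012] s [ 0.0034 -0.001  -1.    ] tip [ 0.6196 -0.0796  0.0748]
fh px [[409.9123161  321.26787554]]
```

View pics/hover.png

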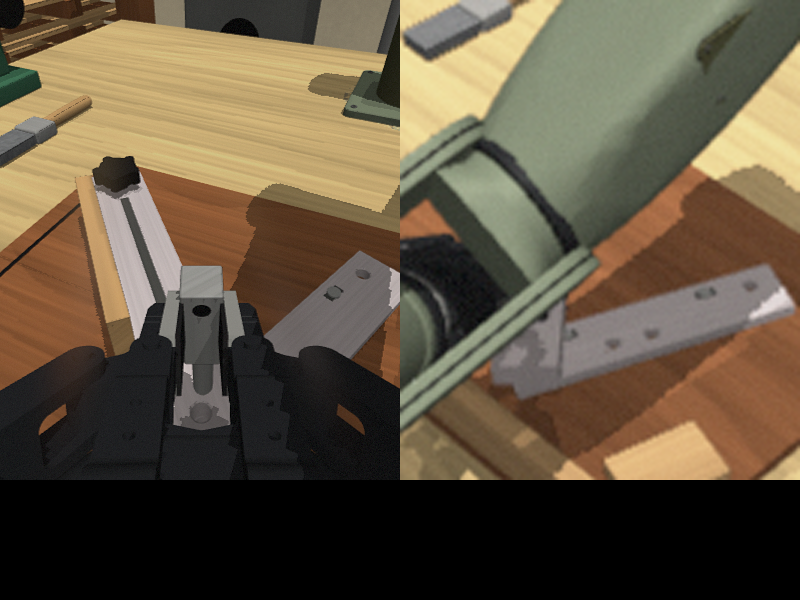

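In the hover view the pin hangs straight, with its tip at about (393,322) and the fence hole just below at (411,321), where I predicted (410,321). I'll refine the offset between the two.

```bash
python3 - <<'E'
from ik import *
w=np.load("w4.npz");im=w["im"];K,E=w["K"],w["E"];g=cv2.cvtColor(im,cv2.COLOR_RGB2GRAY)
o=get_obs();Rm=R.from_rotvec(o["ee_rot"])
print("tip px model",proj(K,E,[o["tool_pos"]+Rm.apply(TIP)]).round(1),"shoulder",proj(K,E,[o["tool_pos"]+Rm.apply(S)]).round(1))
P=np.array([.6176,-.0792,.0425])+.00575*np.c_[np.cos(a:=np.linspace(0,6.28,9)[:8]),np.sin(a),0*a]
print("rim px expected",proj(K,E,P).round(0).tolist())
print(g[384:430:2,304:342:2])
E
```

```text
tip px model [[385.1 318.6]] shoulder [[345.9 318.2]]
rim px expected [[419.0, 317.0], [420.0, 325.0], [414.0, 330.0], [407.0, 331.0], [401.0, 326.0], [401.0, 318.0], [405.0, 312.0], [413.0, 312.0]]
[[116 118 117 115 109  58  65  67  70  70  67  66  65  63  74 115 113 113
  110]
 [114 117 118 117 111  55  65  68  70  68  67  66  65  58  85 114 115 112
  113]
 [115 116 117 116 119  57  64  66  71  69  68  67  64  59  98 119 113 113
  113]
 [115 114 117 115 115 110  63  67  70  71  69  66  64  70 117 117 118 115
  114]
 [117 113 117 119 116 116  81  65  70  67  67  65  71 117 115 119 116 115
  115]
 [114 115 115 119 119 116 114 111  71  70  71 100 115 115 113 117 116 115
  114]
 [113 117 116 116 117 115 115 114 113 113 115 114 113 114 115 115 118 114
  115]
 [115 114 114 116 117 118 116 114 112 114 113 112 114 116 113 115 118 116
  115]
 [113 114 115 115 118 116 113 114 112 112 111 113 113 117 113 111 118 115
  114]
 [116 114 115 112 117 106 109 108  96  97 110 107 110 114 113 114 115 116
  116]
 [116 114 116 116 107  89  80  83  80  82  84  82 103 111 116 113 114 117
  117]
 [119 116 
[... 262 characters left out ...]
  80  85  84  82  77  75  68  77  81  78 119
  116]
 [118 119 119  69  70  76  78  82  81  82  81  76  73  68  75  81  91 116
  118]
 [115  77 110  71  70  78  80  82  88  90  83  77  75  67  79  85  81  76
  116]
 [ 82  85  82  81  64  76  88  83  80  81  80  81  72  70  81  81  83  81
   81]
 [ 82  83  83  84  84  64  78  77  79  82  83  79  61  84  80  83  82  80
   80]
 [ 82  83  82  81  81  82  66  68  72  69  63  74  82  81  83  82  83  82
   82]
 [ 83  85  81  82  81  82  83  82  88  83  85  82  82  80  81  81  82  85
   77]
 [ 82  85  84  83  84  83  84  82  83  83  84  82  84  83  83  83  85  82
   77]
 [ 31  31  32  44  67  82  83  83  85  86  85  83  81  77  50  26  27  24
   31]]
```

```bash
python3 - <<'E'
from ik import *
w=np.load("w4.npz");K,E=w["K"],w["E"]
h=ray(K,E,[412.7,320.7],.0425)[0];zt=.0748
e=ray(K,E,[395.5,322],zt)[0]   # nearest rim point of tip, radius 4
a=E[:2,3]-e[:2];a/=np.linalg.norm(a);t=e[:2]-.004*a
print("hole",h,"tip",t,"diff",(h[:2]-t)*1e3)
o=get_obs();Rm=R.from_rotvec(o["ee_rot"]);print("d along tool y",Rm.inv().apply([*(h[:2]-t),0])*1e3, "y axis",Rm.as_matrix()[:,1].round(3))
for dz in (-1,1): print(dz,ray(K,E,[395.5,322],zt+dz*1e-3)[0][:2])
E
```

```text
hole [ 0.61916198 -0.07879264  0.0425    ] tip [ 0.62015677 -0.07746984] diff [-0.99479655 -1.32280358]
d along tool y [ 0.64490098 -0.74724296  1.32859331] y axis [-0.442  0.897 -0.002]
-1 [ 0.62331727 -0.07592068]
1 [ 0.62417974 -0.07549793]
```

apply_moves:
  moves:
    - [0.01,[0.0006,-0.0007,0.0013],[0,0.0026,-0.0027]]
    - [0.01,[-0.012,-0.0007,0.0074],[0,0.0026,-0.0027]]
    - [0.01,[-0.0246,-0.0007,0.0135],[0,0.0026,-0.0027]]
    - [0.01,[-0.0264,-0.0007,0.0144],[0,0.0026,-0.0027]]
    - [0.01,[-0.0282,-0.0007,0.0152],[0,0.0026,-0.0027]]
    - [0.01,[-0.03,-0.0007,0.0161],[0,0.0026,-0.0027]]
    - [0.01,[-0.03,-0.0007,0.0161],[0,0.0026,-0.0027]]

```text
t: 15.1
tool_pos: [0.6179, -0.0811, 0.1014]
ee_rot: [0.464, -1.979, 0.289]
force: [0.0, -0.4, -1.4]
grip_width: 0.0131
grasp_force: 88.7
```

apply_moves:
  moves:
    - [0.01,[-0.0018,0,0.0009],[0,0,0]]
    - [0.01,[-0.0036,0,0.0017],[0,0,0]]
    - [0.01,[-0.0054,0,0.0026],[0,0,0]]
    - [0.01,[-0.0054,0,0.0026],[0,0,0]]

```text
t: 15.6
tool_pos: [0.6177, -0.0811, 0.0949]
ee_rot: [0.464, -1.978, 0.289]
force: [0.9, 0.5, -0.9]
grip_width: 0.0133
grasp_force: 88.7
```

apply_moves:
  moves:
    - [0.01,[-0.0018,0,0.0009],[0,0,0]]
    - [0.01,[-0.0036,0,0.0017],[0,0,0]]
    - [0.01,[-0.0054,0,0.0026],[0,0,0]]
    - [0.01,[-0.0072,0,0.0035],[0,0,0]]
    - [0.01,[-0.009,0,0.0043],[0,0,0]]
    - [0.01,[-0.009,0,0.0043],[0,0,0]]

```text
t: 16.35
tool_pos: [0.6177, -0.0811, 0.085]
ee_rot: [0.464, -1.978, 0.289]
force: [0.2, -1.3, -1.6]
grip_width: 0.0133
grasp_force: 88.7
```

apply_moves:
  moves:
    - [0.01,[-0.0014,0,0.0006],[0,0,0]]
    - [0.01,[-0.0027,0,0.0013],[0,0,0]]
    - [0.01,[-0.0036,0,0.0017],[0,0,0]]
    - [0.01,[-0.0045,0,0.0022],[0,0,0]]
    - [0.01,[-0.0045,0,0.0022],[0,0,0]]

```text
t: 16.98
tool_pos: [0.6177, -0.0811, 0.0801]
ee_rot: [0.464, -1.978, 0.289]
force: [-0.3, 0.2, -0.8]
grip_width: 0.0132
grasp_force: 88.7
```

apply_moves:
  moves:
    - [0.01,[-0.0014,0,0.0006],[0,0,0]]
    - [0.01,[-0.0027,0,0.0013],[0,0,0]]
    - [0.01,[-0.0036,0,0.0017],[0,0,0]]
    - [0.01,[-0.0045,0,0.0022],[0,0,0]]
    - [0.01,[-0.0045,0,0.0022],[0,0,0]]

```text
t: 17.6
tool_pos: [0.6177, -0.0811, 0.0751]
ee_rot: [0.464, -1.978, 0.289]
force: [0.3, 0.0, -1.3]
grip_width: 0.0131
grasp_force: 88.7
```

apply_moves:
  moves:
    - [0.01,[-0.0018,0,0.0009],[0,0,0]]
    - [0.01,[-0.0036,0,0.0017],[0,0,0]]
    - [0.01,[-0.0054,0,0.0026],[0,0,0]]
    - [0.01,[-0.0063,0,0.003],[0,0,0]]
    - [0.01,[-0.0063,0,0.003],[0,0,0]]

```text
t: 18.23
tool_pos: [0.6178, -0.081, 0.0683]
ee_rot: [0.464, -1.978, 0.289]
force: [-0.7, 0.4, 0.0]
grip_width: 0.0133
grasp_force: 88.7
```

apply_moves:
  moves:
    - [0.01,[-0.0005,0,0.0002],[0,0,0]]
    - [0.01,[-0.0009,0,0.0004],[0,0,0]]
    - [0.01,[-0.0014,0,0.0006],[0,0,0]]
    - [0.01,[-0.0014,0,0.0006],[0,0,0]]

```text
t: 18.73
tool_pos: [0.6179, -0.081, 0.0682]
ee_rot: [0.462, -1.978, 0.289]
force: [-1.0, 0.4, 5.9]
grip_width: 0.0131
grasp_force: 88.8
```

apply_moves:
  moves:
    - [0.01,[-0.0009,0,0.0004],[0,0,0]]
    - [0.01,[-0.0018,0,0.0009],[0,0,0]]
    - [0.01,[-0.0018,0,0.0009],[0,0,0]]

```text
t: 19.1
tool_pos: [0.618, -0.081, 0.0681]
ee_rot: [0.46, -1.977, 0.291]
force: [-2.1, -1.0, 9.8]
grip_width: 0.013
grasp_force: 89.0
```

```bash
python3 - <<'E'
from ik import *
o=get_obs();print(o["t"],o["tool_pos"],o["force"])
K,E=cam("wrist",o);im,d=imaging.capture("wrist");np.savez("w5",im=im,d=d,K=K,E=E)
it,dt=imaging.capture("scene")
c=np.zeros((480,800,3),np.uint8);c[:,:400]=cv2.resize(im[260:440,245:395],(400,480),interpolation=cv2.INTER_CUBIC);c[:,400:]=cv2.resize(it[180:300,200:300],(400,480),interpolation=cv2.INTER_CUBIC);save("seat.png",c)
E
```

```text
19.1 [ 0.61801032 -0.08101403  0.06812077] [-2.12871324 -0.96401334  9.77168267]
```

View pics/seat.png

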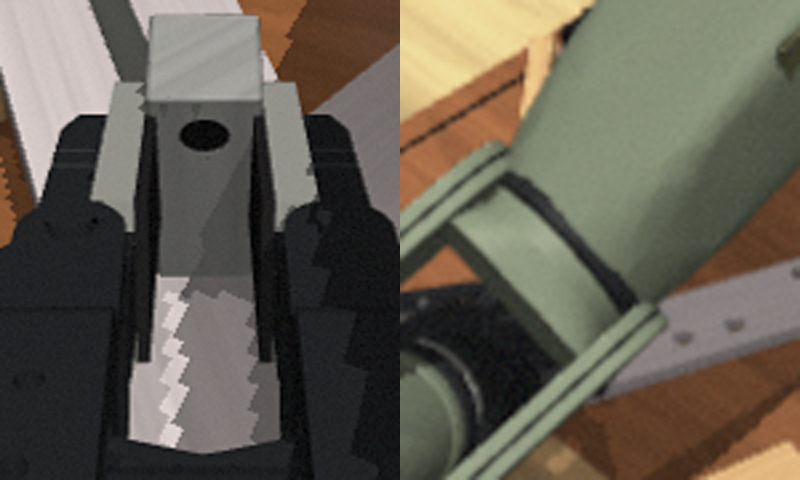

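The crop shows the shoulder flat on the fence, with the grip's lower edge at about row 363 in the wrist picture. The force rises without further motion, so the pin is seated. I'll release and back out.

apply_moves:
  moves:
    - [0.013,[0.0018,0,-0.0009],[0,0,0]]
    - [0.025,[0.0018,0,-0.0009],[0,0,0]]
    - [0.04,[0.0018,0,-0.0009],[0,0,0]]
    - [0.04,[0.0018,0,-0.0009],[0,0,0]]
    - [0.04,[0.0018,0,-0.0009],[0,0,0]]
    - [0.04,[0.002,0,-0.02],[0,0,0]]
    - [0.04,[0.004,0,-0.05],[0,0,0]]
    - [0.04,[0.01,0,-0.08],[0,0,0]]
    - [0.04,[0.06,0,-0.1],[0,0,0]]
    - [0.04,[0.11,0,-0.12],[0,0,0]]
    - [0.04,[0.11,0,-0.12],[0,0,0]]
    - [0.04,[0.11,0,-0.12],[0,0,0]]

```text
t: 20.7
tool_pos: [0.6722, -0.0546, 0.2162]
ee_rot: [0.464, -1.98, 0.289]
force: [-0.4, -0.1, -0.2]
grip_width: 0.0402
grasp_force: 0.0
```

```bash
python3 - <<'E'
from ik import *
o=get_obs();print(o["t"],o["tool_pos"],o["force"])
im,d=imaging.capture("wrist");it,dt=imaging.capture("top");K,E=cam("top")
f=proj(K,E,[.619,-.079,.0885])[0];print(f)
r,c0=int(f[0]),int(f[1]);p=dt[r-12:r+13,c0-12:c0+13]
uv=np.argwhere(p>0)+[r-12,c0-12];z=dt[uv[:,0],uv[:,1]];X=np.c_[(uv[:,1]-K[0,2])/K[0,0]*z,(uv[:,0]-K[1,2])/K[1,1]*z,z]@E[:3,:3].T+E[:3,3];print("max heights",np.sort(X[:,2])[-40::4].round(3))
c=np.zeros((480,800,3),np.uint8);c[:,:400]=cv2.resize(im,(400,300))[:1].repeat(1,0)*0 if 0 else 0
c[:300,:400]=cv2.resize(im,(400,300));c[:,400:]=cv2.resize(it[150:300,290:415],(400,480),interpolation=cv2.INTER_CUBIC);save("end.png",c)
E
```

```text
20.7 [ 0.67215456 -0.05459859  0.21616964] [-0.37007239 -0.11472451 -0.20748717]
[193.72755735 342.88670948]
max heights [0.085 0.086 0.087 0.087 0.088 0.088 0.089 0.091 0.091 0.092]
```

View pics/end.png

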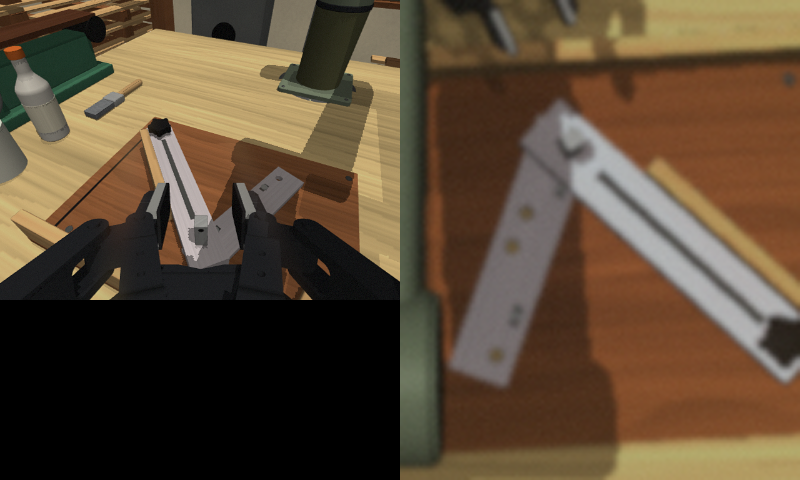

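The pin stands upright in the fence at the plate's last hole. Its top reads about 88 mm, and 42.5 + 46 = 88.5 mm is fully home. The gripper is clear, so I'm handing in.

```bash
python3 -c "
from workcell import job
print(job.hand_in())"
```

```text
the job is handed in; nothing more can be done
None
```

The fence is set to the 45° hole and locked with the long pin, fully home with its shoulder down on the fence; the gripper is clear, the short pin and everything else were left alone, and the job was handed in at about 21 s.

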